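# Zero the coffee grinder's burrs and back off four clicks

## Robot

A 6-joint arm with a two-finger parallel gripper is mounted at the origin on a cart in front of the work surface, level with it; the furniture and walls round the work are solid. World frame = base frame: x ahead of the robot, y to its left, z up, the work surface at z = 0. Lengths are in m, angles in rad, forces in N, time in s.
With the tool pointing down it reaches from about 0.375 to 0.9 m from the base axis. Payload 3.1 kg.
Tool frame: the origin (TCP) lies on the centre line of the jaws, within the pads' length; the fingertips stand ahead of it and the grasp point (between the pads) lies 3 mm ahead of it (robot.tip_reach is the z of the fingertips in the tool frame, in m); z points along the fingers, y is the line along which they close (so a half turn about z gives the same grasp; the last joint's range is limited). The gripper opens to 87 mm and grips with 3 to 60 N. Pads are 19 mm wide; open, the fingers measure 117 mm over their backs; the gripper's body (75 mm by 190 mm) begins 51 mm behind the grasp point.
Start: joints at [-1.49, 0.527, 1.433, -0, 1.181, -0.178], TCP at [0.16, -0.604, 0.245] pointing down, gripper open.
Joint ranges: [-3.08, 3.08], [-0.75, 2.2], [0.22, 2.44], [-1.43, 4.57], [0, 2.65], [-2.85, 2.85]. Speed limits (rad/s): [2.79, 2.79, 3.14, 3.14, 3.14, 3.14].

## Interface

Orientations are given as a unit quaternion [x, y, z, w].
In Python, from rig import sensors, eyes, ticket, robot gives the robot as it stands.
- The arm moves only by the tool drive_tool, never from a script. Its argument "deltas" is a list that holds one entry, the list of rows, each a list of 6 numbers: the shift along the tool's x, y, z in mm, then the turn, a rotation vector about the tool's x, y, z in rad. A call has 1 to 8 rows; each row shifts and turns the commanded pose from where the row before left it, along the tool's axes as they then stand; what a row does not reach is not made up. A row lasts 1/12 s, in which the tool goes at most 41.7 mm and 7.16 degrees, less where a joint would pass 70% of its speed; a pose out of reach is approached as far as the arm can. A call is refused whole if a number of a shift passes 41.7 or a number of a turn 0.125, either way. A call with a gripper value outside its range is refused whole. "gripper" is the opening in per cent of the stroke, from 0 (shut) to 100 (fully open), set as the call begins (left out, the last holds). The fingers move at their own pace and stop on an object; "squeeze" is the grip in N (left out, the last holds). Time passes only in rows, so rows that do not move let the fingers close. It gives the time, the measured TCP pose, the force, the opening and the grip force at its end, in the units of the state.
- sensors.get_obs(): the state, without advancing time (a new reading comes with each control period).
- eyes.camera(name): name is "scene" or "side" or "wrist"; returns a dict with "img" (384x512x3 uint8, red, green, blue), "fov_y" (degrees; the focal length in pixels is half the picture's height over the tangent of half this angle, whatever the lens; pixels are square), "cx", "cy" (the principal point, pixels), "xyz" and "attitude" of the camera in the world; the wrist camera has in their place "hand_eye" (4x4, takes a point from camera to tool coordinates, whose origin is the TCP and whose axes are the flange's). Camera axes: x right, y up, looking along -z (the intrinsics and any distortion apply to the point x, -y, -z); pixel columns grow to the right and rows downward; lengths in m; the calibration is good to about 2 mm. A picture is of the moment at which its call begins: read the wrist's pose just before it. There is no depth.
- ticket.hand_in(): hands the job in; it is judged then, once.
The state is a dict: "time": time; "q": joint angles; "joint_velocities": joint speeds; "joint_torque": joint torques, N m; "position": TCP position; "tool_rot": TCP orientation; "ft_force": force on the tool from outside, world axes, zero at the start; "moment": the same for the moment, N m; "grip_width": finger opening in m; "grip_force": force on a finger pad.
Only numpy, scipy, OpenCV 4.12 (cv2) and the standard library are available. Lean on these libraries where they do the work, as an engineer would, in place of code of your own. Each camera call takes 0.05 s, during which the arm holds its last target. There are 200 camera calls.

## Task

Set the grind on the coffee grinder: turn the ribbed dial on its deck clockwise, seen from above, until you feel the burrs meet at the end stop, without forcing it past that point, then turn it back exactly four clicks and let go. Leave the cup, the capsules, the spoon and the tin as they stand.

Things in the scene. Friction and masses are not known exactly. Their poses are not given: they have to be found in the camera images.
- grinder: Grey burr coffee grinder, fixed: body 225 mm long, 130 wide, flat deck 95 mm above the worktop; on the rear of the deck a round bean hopper, 86 mm across, 109 tall, its axis 122 mm along +x from the dial's axis. Small drawer knob in front. Origin on the worktop straight below the dial's axis, 60 mm behind the front face; x points to the hopper, z up. Its yaw says nothing about where the dial stops.
- grinder_axis (a point): Point on the dial's axis at deck height (95 mm). Clicks: 20 a turn, 18 degrees each; the dial rests only in the clicks; getting over one takes about 0.1 Nm. Clockwise seen from above closes the burrs, counter-clockwise opens them. The dial starts about 3 to 9 clicks open of the end stop and opens to 12; the stop's direction differs every time and is marked nowhere.
- dial_top (a point): Centre of the top of the ribbed round black dial, on its vertical axis, 138 mm above the worktop. The dial is 44 mm across, 34 mm high (104 to 138 mm; below it a 32 mm wide collar 9 mm high) and can be gripped across its ribs at any angle. This point turns with the dial: x lies along the raised pointer ridge on the top, z up, so its yaw is the dial's direction.
- burr (a joint): Gap of the hidden burrs in m: 0 where they just meet at the end stop, 0.00002 more per click opened; click n rests at n x 0.00002 + 0.000003. Readings are far too coarse to show clicks. Click zero, where counting starts, rests 2.7 degrees before the stop. At the stop the torque jumps to 0.35 Nm, then rises 2 Nm per rad; 0.24 rad (14 degrees, 0.8 Nm) past it damages the burrs.
- espresso_cup: White espresso cup, 58 mm across, 56 mm high with an ear, standing upright close by the right side of the grinder; not to be disturbed. Origin under its centre.
- capsule_1: Coffee capsule, 39 mm across, 24 mm high, on the worktop to the right; not to be disturbed.
- capsule_2: Coffee capsule, 39 mm across, 24 mm high, on the worktop to the right; not to be disturbed.
- capsule_3: Coffee capsule, 39 mm across, 24 mm high, on the worktop to the right; not to be disturbed.
- coffee_spoon: Steel coffee spoon, 137 mm long, lying on the worktop to the left; not to be disturbed.
- tea_tin: Tin, 75 mm across, 110 mm high, standing on the worktop to the left; not to be disturbed. Origin under its centre.

How it is judged:
By the outcome, as a careful person would: the job done as asked, in the order asked, and still so for the second after the job is handed in, with the robot touching nothing.
It also fails if it takes over 70 s, if anything falls off the work surface, if the arm or the gripper's body presses on something with over 40 N, if the wrist force passes 120 N, or if a joint passes its speed limit or range.

## Working session

There is one attempt and no reset: what is moved stays moved. The work goes in short steps, Python scripts to look and compute and a tool call to move; the robot and the scene stay as the last step left them, time stands still between calls to the robot, and variables do not carry over. Pictures are saved under pics/ and viewed, at most 10 in all, crops included, and the job is handed in when it is done.

Besides the shell and the picture viewer there is one more tool, called after ">>>" by a JSON object that holds its "method" and its "body", one argument or row to a line. drive_tool: Moves the arm, as the interface text tells. Its arguments: {"type":"object","properties":{"deltas":{"type":"array"},"gripper":{"type":"number"},"squeeze":{"type":"number"}},"required":["deltas"]}

```bash
mkdir -p pics
python3 - <<'E'
from rig import sensors, eyes, ticket, robot
import cv2, numpy as np
o=sensors.get_obs(); print({k:np.round(v,3).tolist() for k,v in o.items()}); print(robot.tip_reach)
ims=[]
for n in ["scene","side","wrist"]:
    c=eyes.camera(n); im=c.pop("img"); print(n,c); cv2.imwrite(f"pics/{n}0.png",im[:,:,::-1]); ims.append(im)
cv2.imwrite("pics/a.png",cv2.resize(np.vstack([ims[0],ims[1]])[:,:,::-1],None,fx=.78,fy=.78))
E
```

```text
{'time': 0.0, 'q': [-1.491, 0.528, 1.434, -0.0, 1.181, -0.178], 'joint_velocities': [0.002, -0.002, -0.0, -0.001, -0.0, 0.0], 'joint_torque': [-0.001, -44.005, -17.659, 0.063, 0.058, -0.0], 'position': [0.16, -0.603, 0.244], 'tool_rot': [0.992, 0.129, 0.0, -0.001], 'ft_force': [0.075, 0.076, 0.427], 'moment': [0.001, -0.012, -0.009], 'grip_force': 0.0, 'grip_width': 0.087}
0.022
scene {'fov_y': 53.93724836696091, 'cx': 254.21118730505071, 'cy': 193.86588373413517, 'xyz': array([-0.101352  ,  0.35198256,  0.92686212]), 'attitude': array([-0.16673902,  0.30283893,  0.81861705, -0.45864236])}
side {'fov_y': 44.55178176481208, 'cx': 248.59357678105266, 'cy': 190.41290597742838, 'xyz': array([-0.37718932, -0.78236618,  0.85748679]), 'attitude': array([ 0.4342943 , -0.18757149, -0.36983617,  0.79964155])}
wrist {'fov_y': 71.09743074329465, 'cx': 256.1490301828976, 'cy': 193.59003113401252, 'hand_eye': array([[-2.47877645e-04,  9.69194360e-01,  2.46297039e-01,
         6.68178045e-02],
       [ 9.99999893e-01,  3.36739859e-04, -3.18675183e-04,
         4.58832327e-07],
       [-3.91796220e-04,  2.46296934e-01, -9.69194339e-01,
        -1.39790250e-01],
       [ 0.00000000e+00,  0.00000000e+00,  0.00000000e+00,
         1.00000000e+00]])}
```

View pics/a.png

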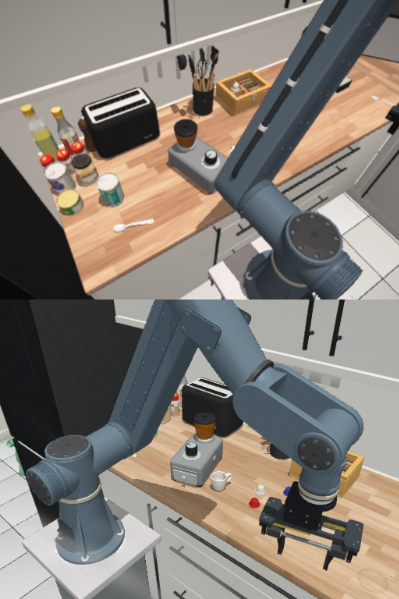

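The top picture (scene) shows the dial near full-resolution pixel (269,201) and the bottom one (side) near (244,190). The hopper is behind it, and the cup is on its right.

```bash
cat > h.py <<'E'
import numpy as np, cv2
from scipy.spatial.transform import Rotation as R
from rig import sensors, eyes
def ray(c,u,v,o=None):
    f=192/np.tan(np.radians(c["fov_y"]/2))
    d=np.array([(u-c["cx"])/f,-(v-c["cy"])/f,-1.])
    if "hand_eye" in c:
        H=c["hand_eye"]; Rt=R.from_quat(o["tool_rot"]).as_matrix()
        return np.array(o["position"])+Rt@H[:3,3], Rt@H[:3,:3]@d
    return np.array(c["xyz"]), R.from_quat(c["attitude"]).apply(d)
def onz(c,u,v,z,o=None):
    p,d=ray(c,u,v,o); return p+d*(z-p[2])/d[2]
def px(c,P,o=None):
    f=192/np.tan(np.radians(c["fov_y"]/2))
    if "hand_eye" in c:
        H=c["hand_eye"]; Rt=R.from_quat(o["tool_rot"]).as_matrix()
        p=H[:3,:3].T@(Rt.T@(np.array(P)-o["position"])-H[:3,3])
    else: p=R.from_quat(c["attitude"]).inv().apply(np.array(P)-c["xyz"])
    return c["cx"]-f*p[0]/p[2], c["cy"]+f*p[1]/p[2]
E
python3 - <<'E'
from h import *
cs=eyes.camera("scene"); cd=eyes.camera("side")
print(onz(cs,269,198,.138),onz(cd,244,183,.138))
a=cs["img"][140:260,200:340]; b=cd["img"][130:250,200:340]
cv2.imwrite("pics/b.png",cv2.resize(np.hstack([a,b])[:,:,::-1],(784,336),interpolation=cv2.INTER_CUBIC))
E
```

```text
[ 0.4360679  -0.03009575  0.138     ] [ 0.45247172 -0.02322061  0.138     ]
```

View pics/b.png

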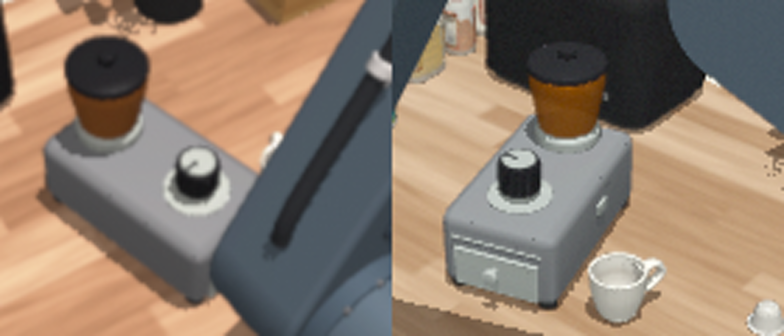

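The left half (scene) shows the dial top at (271,198), and the right half (side) at (245,187). The hopper lid centres are at (238,164) and (262,151). The cup stands to the front right of the grinder.

Run:
```python
from h import *
cs=eyes.camera("scene"); cd=eyes.camera("side")
def tri(a,b):
    p,d=ray(cs,*a);q,e=ray(cd,*b)
    s=np.linalg.lstsq(np.c_[d,-e],q-p,rcond=None)[0]
    return (p+d*s[0]+q+e*s[1])/2, np.linalg.norm(p+d*s[0]-q-e*s[1])
D=tri((270.7,197.9),(245.4,187.1)); Hh=tri((238.2,163.6),(262.5,151.4)); print(D,Hh)
v=Hh[0]-D[0]; print(np.hypot(*v[:2]),np.degrees(np.arctan2(v[1],v[0])))
print(onz(cs,270.7,197.9,.138),onz(cd,245.4,187.1,.138),onz(cs,238.2,163.6,.204),onz(cd,262.5,151.4,.204))
o=sensors.get_obs(); print(R.from_quat(o["tool_rot"]).as_matrix().round(3),o["time"])
print("cup",onz(cd,200+(617-392)/2.8,130+312/2.8,0))
```

```text
(array([ 0.43959942, -0.03749998,  0.13412817]), np.float64(0.005145674765747284)) (array([ 0.55614448, -0.00349532,  0.18600203]), np.float64(0.006781755055686049))
0.12140456568406915 16.26580304113036
[ 0.43395596 -0.03424374  0.138     ] [ 0.43895076 -0.04042663  0.138     ] [0.53587683 0.00695676 0.204     ] [ 0.53660823 -0.02238631  0.204     ]
[[ 0.967  0.256 -0.   ]
 [ 0.256 -0.967  0.001]
 [ 0.    -0.001 -1.   ]] 0.35
cup [ 0.44634802 -0.16150754  0.        ]
```

>>> {"method": "drive_tool", "body": {
  "deltas": [
    [[15, -18, 0, 0, 0, 0], [25, -29, 0, 0, 0, 0], [26, -30, 0, 0, 0, 0], [26, -30, 0, 0, 0, 0], [26, -30, 0, 0, 0, 0], [26, -30, 0, 0, 0, 0], [26, -30, 0, 0, 0, 0], [26, -30, 0, 0, 0, 0]]
  ],
  "gripper": 100
}}

```text
time: 1.02
position: [0.2918, -0.3329, 0.2447]
tool_rot: [0.992, 0.129, 0.0, 0.0]
ft_force: [1.8, 0.2, 0.3]
grip_width: 0.0869
grip_force: 0.0
```

>>> {"method": "drive_tool", "body": {
  "deltas": [
    [[26, -30, 0, 0, 0, 0], [26, -30, 0, 0, 0, 0], [26, -30, 0, 0, 0, 0], [26, -30, 0, 0, 0, 0], [26, -30, 0, 0, 0, 0], [26, -30, 0, 0, 0, 0], [26, -30, 0, 0, 0, 0], [20, -24, 0, 0, 0, 0]]
  ]
}}

```text
time: 1.68
position: [0.4276, -0.0542, 0.2449]
tool_rot: [0.992, 0.13, 0.001, 0.0]
ft_force: [0.7, -0.5, -0.3]
grip_width: 0.087
grip_force: 0.0
```

>>> {"method": "drive_tool", "body": {
  "deltas": [
    [[10, -12, 0, 0, 0, 0], [0, 0, 0, 0, 0, 0], [0, 0, 0, 0, 0, 0]]
  ]
}}

```text
time: 1.93
position: [0.4335, -0.0419, 0.2446]
tool_rot: [0.991, 0.13, 0.0, 0.0]
ft_force: [0.2, -0.7, 0.2]
grip_width: 0.087
grip_force: 0.0
```

Run:
```python
from h import *
o=sensors.get_obs(); c=eyes.camera("wrist"); cv2.imwrite("pics/w1.png",c["img"][:,:,::-1])
print(o["time"],o["position"],o["q"].round(3) if hasattr(o["q"],"round") else o["q"],o["moment"],o["ft_force"]); print(px(c,[.437,-.037,.138],o))
```

```text
1.9333 [ 0.43345169 -0.04191147  0.24463214] [-3.540e-01  2.730e-01  1.886e+00 -1.000e-03  9.820e-01  9.560e-01] [-0.03633656 -0.00377126  0.02317157] [ 0.23411456 -0.7201369   0.17247257]
(np.float64(251.96304668375197), np.float64(193.07305168452868))
```

View pics/w1.png

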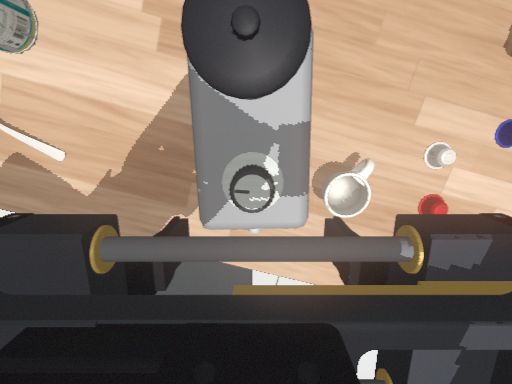

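The wrist picture shows the dial top at about (252,189) with its ridge pointing left to about (236,191). The hopper lid is at (247,40) and the cup at (347,193). The light disc is easy to mask, so I'll refine the centre with it.

```bash
cat > dial.py <<'E'
from h import *
def dial(img,c,o,z=.138,show=None):
    u,v=[int(round(t)) for t in px(c,[.437,-.037,z],o)]
    g=cv2.cvtColor(img,cv2.COLOR_RGB2GRAY); x0,y0=u-35,v-35; s=g[y0:y0+70,x0:x0+70]
    m=(s<70).astype(np.uint8)
    cnt=max(cv2.findContours(m,cv2.RETR_EXTERNAL,cv2.CHAIN_APPROX_NONE)[0],key=cv2.contourArea)
    (a,b),r=cv2.minEnclosingCircle(cnt); print("enc",a+x0,b+y0,r,cv2.contourArea(cnt))
    if show: cv2.imwrite(show,cv2.resize(img[y0:y0+70,x0:x0+70][:,:,::-1],(420,420),interpolation=cv2.INTER_CUBIC))
    return m,s,x0,y0
E
python3 - <<'E'
from dial import *
o=sensors.get_obs(); c=eyes.camera("wrist")
m,s,x0,y0=dial(c["img"],c,o,show="pics/d1.png")
# light cap inside dark ring
n,l,st,ce=cv2.connectedComponentsWithStats((s>=70).astype(np.uint8))
for i in range(1,n):
    if st[i][4]>15: print(st[i],ce[i]+[x0,y0], onz(c,*(ce[i]+[x0,y0]),.138,o))
print("hopper",onz(c,247,40,.204,o))
E
```

```text
enc 249.0 186.5 23.200315475463867 285.0
[   0    0   70   70 4524] [250.91158267 193.80106101] [ 0.43579947 -0.03695868  0.138     ]
hopper [ 0.5446889 -0.0073856  0.204    ]
```

View pics/d1.png

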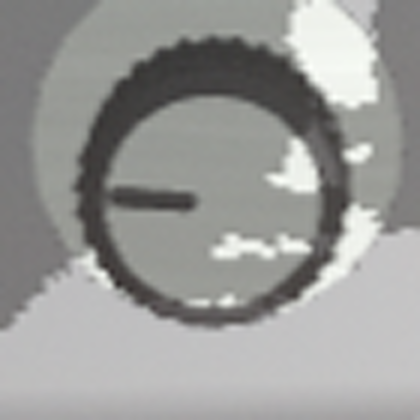

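The dial is at about (0.438, -0.037), with its pointer yaw near 102°. The grinder yaw is about 15.5°, so the hopper lets the tool swing about ±40°. That means ratcheting in strokes of four clicks, so I'll rotate to +36° and descend.

>>> {"method": "drive_tool", "body": {
  "deltas": [
    [[5.6, -3.6, 0, 0, 0, 0], [0, 0, 0, 0, 0, -0.105], [0, 0, 0, 0, 0, -0.105], [0, 0, 0, 0, 0, -0.105], [0, 0, 0, 0, 0, -0.105], [0, 0, 0, 0, 0, -0.105], [0, 0, 0, 0, 0, -0.105], [0, 0, 0, 0, 0, 0]]
  ]
}}

```text
time: 2.7
position: [0.4378, -0.0385, 0.2446]
tool_rot: [0.903, 0.43, 0.0, 0.0]
ft_force: [0.1, -0.1, 0.4]
grip_width: 0.0868
grip_force: 0.0
```

>>> {"method": "drive_tool", "body": {
  "deltas": [
    [[0, 0, 15, 0, 0, 0], [0, 0, 20, 0, 0, 0], [0, 0, 20, 0, 0, 0], [0, 0, 20, 0, 0, 0], [0, 0, 15, 0, 0, 0], [0, 0, 0, 0, 0, 0], [0, 0, 0, 0, 0, 0]]
  ]
}}

```text
time: 3.28
position: [0.4375, -0.038, 0.1541]
tool_rot: [0.904, 0.429, -0.001, -0.001]
ft_force: [0.6, -0.5, -0.3]
grip_width: 0.0872
grip_force: 0.0
```

Run:
```python
from h import *
o=sensors.get_obs(); c=eyes.camera("wrist"); 
Rt=R.from_quat(o["tool_rot"]).as_matrix()
print(o["time"],o["position"],np.degrees(np.arctan2(Rt[1,0],Rt[0,0])),Rt[:,2],o["moment"],o["ft_force"])
u,v=px(c,[.438,-.037,.138],o);print(u,v)
x0,y0=int(u)-60,int(v)-60
cv2.imwrite("pics/d2.png",cv2.resize(c["img"][y0:y0+120,x0:x0+120][:,:,::-1],(480,480)))
```

```text
3.2833 [ 0.43752762 -0.03797004  0.15414128] 50.75153904838868 [-1.77264261e-03  6.49088068e-04 -9.99998218e-01] [-0.04418449 -0.05242177  0.00657015] [ 0.57811403 -0.48483168 -0.29184139]
255.86567233986375 234.23492244113987
```

View pics/d2.png

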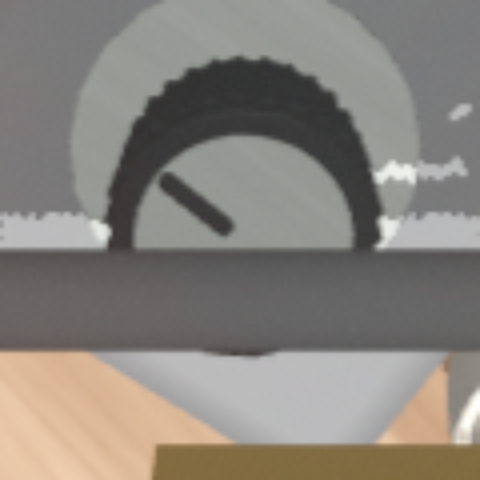

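The picture shows the dial cap centred at (256,235), which matches the prediction to under 1 px. The ridge gives a yaw of about 102°. I'll descend and grip.

>>> {"method": "drive_tool", "body": {
  "deltas": [
    [[1, 0, 12, 0, 0, 0], [0, 0, 12, 0, 0, 0], [0, 0, 0, 0, 0, 0], [0, 0, 0, 0, 0, 0]]
  ]
}}

```text
time: 3.67
position: [0.4389, -0.0371, 0.1312]
tool_rot: [0.903, 0.43, 0.0, 0.0]
ft_force: [0.2, 0.1, -0.3]
grip_width: 0.0872
grip_force: 0.0
```

>>> {"method": "drive_tool", "body": {
  "deltas": [
    [[0, 0, 0, 0, 0, 0], [0, 0, 0, 0, 0, 0], [0, 0, 0, 0, 0, 0], [0, 0, 0, 0, 0, 0], [0, 0, 0, 0, 0, 0], [0, 0, 0, 0, 0, 0], [0, 0, 0, 0, 0, 0], [0, 0, 0, 0, 0, 0]]
  ],
  "gripper": 30,
  "squeeze": 35
}}

```text
time: 4.33
position: [0.4381, -0.0366, 0.1305]
tool_rot: [0.903, 0.43, -0.0, -0.0]
ft_force: [0.3, -0.1, 2.3]
grip_width: 0.042
grip_force: 35.1
```

```bash
cat > st.py <<'E'
from h import *
o=sensors.get_obs(); Rt=R.from_quat(o["tool_rot"]).as_matrix()
print(round(o["time"],2),"pos",np.round(o["position"],4),"yaw",round(np.degrees(np.arctan2(Rt[1,0],Rt[0,0])),2),"M",np.round(o["moment"],3),"F",np.round(o["ft_force"],1),o["grip_force"],o["grip_width"],"q6",round(o["q"][5],3),"tq6",round(o["joint_torque"][5],3))
E
python3 st.py
```

```text
4.33 pos [ 0.4381 -0.0366  0.1305] yaw 50.91 M [-0.235 -0.566  0.061] F [ 0.3 -0.1  2.3] 35.06090052891523 0.04203742713505306 q6 0.343 tq6 0.036
```

>>> {"method": "drive_tool", "body": {
  "deltas": [
    [[0, 0, 0, 0, 0, 0.035], [0, 0, 0, 0, 0, 0.035], [0, 0, 0, 0, 0, 0.035], [0, 0, 0, 0, 0, 0], [0, 0, 0, 0, 0, 0]]
  ]
}}

```text
time: 4.75
position: [0.4381, -0.0366, 0.1306]
tool_rot: [0.924, 0.382, -0.0, -0.0]
ft_force: [-0.7, 1.0, 1.5]
grip_width: 0.0425
grip_force: 35.0
```

```bash
python3 st.py
```

```text
4.75 pos [ 0.4381 -0.0366  0.1306] yaw 44.95 M [ 0.187  0.059 -0.013] F [-0.7  1.   1.5] 35.00001645181328 0.04247985430148838 q6 0.447 tq6 0.017
```

>>> {"method": "drive_tool", "body": {
  "deltas": [
    [[0, 0, 0, 0, 0, 0.053], [0, 0, 0, 0, 0, 0.053], [0, 0, 0, 0, 0, 0.052], [0, 0, 0, 0, 0, 0.052], [0, 0, 0, 0, 0, 0.052], [0, 0, 0, 0, 0, 0.052], [0, 0, 0, 0, 0, 0], [0, 0, 0, 0, 0, 0]]
  ]
}}

```text
time: 5.42
position: [0.4381, -0.0365, 0.1306]
tool_rot: [0.972, 0.234, -0.0, -0.0]
ft_force: [-1.3, 1.9, 2.5]
grip_width: 0.0422
grip_force: 35.0
```

```bash
python3 st.py
```

```text
5.42 pos [ 0.4381 -0.0365  0.1306] yaw 27.01 M [ 0.293  0.168 -0.076] F [-1.3  1.9  2.5] 34.99955861829221 0.04215387904184656 q6 0.76 tq6 0.047
```

```bash
python3 - <<'E'
from h import *
o=sensors.get_obs(); c=eyes.camera("wrist"); s=eyes.camera("side")
u,v=px(c,[.438,-.037,.138],o);print(u,v)
x0,y0=int(u)-60,int(v)-60
a=cv2.resize(c["img"][y0:y0+120,x0:x0+120],(400,400))
u,v=[int(t) for t in px(s,[.438,-.037,.138])]; print(u,v)
b=cv2.resize(s["img"][v-30:v+30,u-30:u+30],(400,400))
cv2.imwrite("pics/d3.png",np.hstack([a,b])[:,:,::-1])
E
python3 st.py
```

```text
256.92918839621115 253.76269946448556
244 186
5.52 pos [ 0.4381 -0.0365  0.1306] yaw 26.99 M [0.411 0.203 0.013] F [-1.4  1.9  3.4] 34.999317191541195 0.04268014970609962 q6 0.761 tq6 0.028
```

View pics/d3.png

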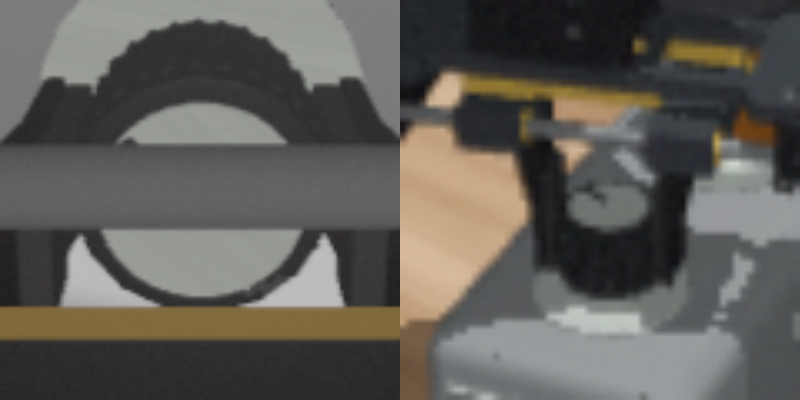

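The wrist half shows the ridge tip at (128,143), still 38° above left, so the dial turns with the tool and doesn't slip.

>>> {"method": "drive_tool", "body": {
  "deltas": [
    [[0, 0, 0, 0, 0, 0.053], [0, 0, 0, 0, 0, 0.053], [0, 0, 0, 0, 0, 0.052], [0, 0, 0, 0, 0, 0.052], [0, 0, 0, 0, 0, 0.052], [0, 0, 0, 0, 0, 0.052], [0, 0, 0, 0, 0, 0], [0, 0, 0, 0, 0, 0]]
  ]
}}

```text
time: 6.18
position: [0.438, -0.0364, 0.1305]
tool_rot: [0.997, 0.079, -0.0, -0.0]
ft_force: [-1.1, 3.0, 3.6]
grip_width: 0.0426
grip_force: 35.0
```

```bash
python3 st.py
```

```text
6.18 pos [ 0.438  -0.0364  0.1305] yaw 9.02 M [0.6   0.226 0.   ] F [-1.1  3.   3.6] 34.99818592797965 0.04263186650092574 q6 1.074 tq6 0.043
```

>>> {"method": "drive_tool", "body": {
  "deltas": [
    [[0, 0, 0, 0, 0, 0.053], [0, 0, 0, 0, 0, 0.053], [0, 0, 0, 0, 0, 0.052], [0, 0, 0, 0, 0, 0.052], [0, 0, 0, 0, 0, 0.052], [0, 0, 0, 0, 0, 0.052], [0, 0, 0, 0, 0, 0], [0, 0, 0, 0, 0, 0]]
  ]
}}

```text
time: 6.85
position: [0.4381, -0.0364, 0.1305]
tool_rot: [0.997, -0.078, -0.0, -0.0]
ft_force: [-1.0, 4.9, 4.9]
grip_width: 0.0423
grip_force: 35.0
```

```bash
python3 st.py
```

```text
6.85 pos [ 0.4381 -0.0364  0.1305] yaw -8.89 M [1.196 0.171 0.383] F [-1.   4.9  4.9] 35.00781535170972 0.04227267033902359 q6 1.387 tq6 0.416
```

Torque jumped to about 0.4 Nm at click 3 + 6°, which is about 3° past the stop and as expected. I'll back off 6° to click zero and release.

>>> {"method": "drive_tool", "body": {
  "deltas": [
    [[0, 0, 0, 0, 0, -0.035], [0, 0, 0, 0, 0, -0.035], [0, 0, 0, 0, 0, -0.035], [0, 0, 0, 0, 0, 0], [0, 0, 0, 0, 0, 0]]
  ]
}}

```text
time: 7.27
position: [0.438, -0.0364, 0.1305]
tool_rot: [1.0, -0.026, -0.0, -0.0]
ft_force: [-0.7, 5.1, 4.5]
grip_width: 0.0422
grip_force: 35.0
```

```bash
python3 st.py
```

```text
7.27 pos [ 0.438  -0.0364  0.1305] yaw -2.97 M [0.857 0.307 0.184] F [-0.7  5.1  4.5] 35.00012441072613 0.04215086563230732 q6 1.284 tq6 0.155
```

>>> {"method": "drive_tool", "body": {
  "deltas": [
    [[0, 0, 0, 0, 0, 0], [0, 0, 0, 0, 0, 0], [0, 0, 0, 0, 0, 0], [0, 0, 0, 0, 0, 0], [0, 0, 0, 0, 0, 0], [0, 0, 0, 0, 0, 0]]
  ],
  "gripper": 85
}}

```text
time: 7.77
position: [0.4387, -0.0371, 0.1305]
tool_rot: [1.0, -0.027, 0.0, 0.0]
ft_force: [-1.0, -0.2, 0.3]
grip_width: 0.071
grip_force: 0.0
```

```bash
python3 st.py
python3 - <<'E'
from h import *
o=sensors.get_obs(); c=eyes.camera("wrist"); s=eyes.camera("side")
u,v=px(c,[.438,-.037,.138],o);print(u,v)
x0,y0=int(u)-60,int(v)-60
a=cv2.resize(c["img"][y0:y0+120,x0:x0+120],(400,400))
u,v=[int(t) for t in px(s,[.438,-.037,.138])]; print(u,v)
b=cv2.resize(s["img"][v-30:v+30,u-30:u+30],(400,400))
cv2.imwrite("pics/d4.png",np.hstack([a,b])[:,:,::-1])
E
```

```text
7.77 pos [ 0.4387 -0.0371  0.1305] yaw -3.05 M [-0.013  0.013 -0.002] F [-1.  -0.2  0.3] 0.0 0.07099540788120137 q6 1.285 tq6 -0.001
255.90041338053317 254.65360952803013
244 186
```

View pics/d4.png

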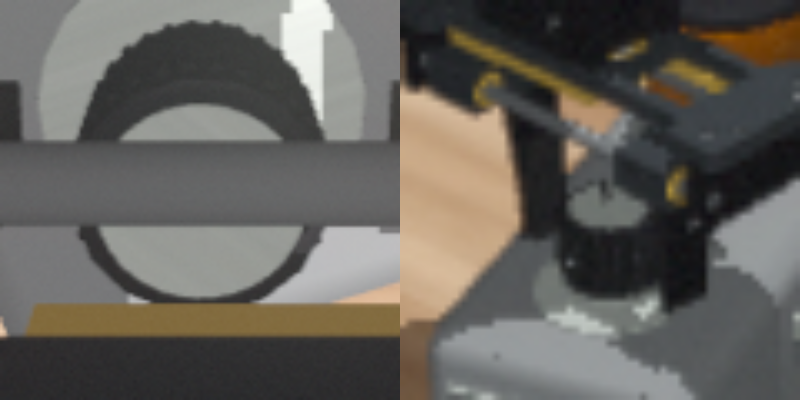

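The side half shows the ridge now pointing up in the image at (603,190), consistent with three clicks. The rod hides it in the wrist view. I'll lift and turn to −36° for the return stroke, then measure the ridge angle at click zero from above.

>>> {"method": "drive_tool", "body": {
  "deltas": [
    [[0, 0, -15, 0, 0, 0], [0, 0, -25, 0, 0, 0.06], [0, 0, -30, 0, 0, 0.06], [0, 0, -30, 0, 0, 0.064], [0, 0, -15, 0, 0, 0.065], [0, 0, 0, 0, 0, 0.065], [0, 0, 0, 0, 0, 0], [0, 0, 0, 0, 0, 0]]
  ],
  "gripper": 100
}}

```text
time: 8.53
position: [0.4381, -0.0367, 0.2455]
tool_rot: [0.983, -0.182, -0.0, 0.0]
ft_force: [-0.4, 0.5, -0.6]
grip_width: 0.0871
grip_force: 0.0
```

```bash
cat > ang.py <<'E'
from h import *
import sys
o=sensors.get_obs()
c=eyes.camera(sys.argv[1]); hs=o if sys.argv[1]=="wrist" else None
g=cv2.cvtColor(c["img"],cv2.COLOR_RGB2GRAY).astype(np.float32)
P=np.array([.438,-.037,.138])
# rectify cap plane: 0.25 mm pixels, +-24 mm, image x=world x, y=world y
t=np.arange(-24,24,.25)/1000; m=np.array([[px(c,P+[a,b,0],hs) for a in t] for b in t]).astype(np.float32)
r=cv2.remap(g,m[...,0],m[...,1],cv2.INTER_LINEAR)
cv2.imwrite(f"pics/r_{sys.argv[1]}_{int(o['time']*100)}.png",cv2.resize(r,None,fx=2,fy=2))
n,l,st,ce=cv2.connectedComponentsWithStats(((r>95)).astype(np.uint8))
X,Y=np.meshgrid(t,t); rad=np.hypot(X,Y)
k=(r<95)&(rad<.0155)   # dark inside cap
n,l,st,ce=cv2.connectedComponentsWithStats(k.astype(np.uint8))
for i in range(1,n):
    if st[i][4]<60: continue
    x,y=X[l==i]*1e3,Y[l==i]*1e3; v=np.linalg.svd(np.c_[x-x.mean(),y-y.mean()],full_matrices=False)
    d=v[2][0]; d=d*np.sign(d@[x.mean(),y.mean()]); print(st[i][4],"mean",x.mean().round(1),y.mean().round(1),"axis yaw",np.degrees(np.arctan2(d[1],d[0])).round(1),"sv",v[1].round(0))
E
python3 st.py; python3 ang.py wrist
```

```text
8.53 pos [ 0.4381 -0.0367  0.2455] yaw -20.94 M [ 0.072  0.029 -0.046] F [-0.4  0.5 -0.6] 0.0 0.08714875971903145 q6 1.598 tq6 0.052
465 mean 6.0 7.8 axis yaw 49.1 sv [71. 16.][ WARN:0@0.654] global loadsave.cpp:1063 imwrite_ Unsupported depth image for selected encoder is fallbacked to CV_8U.
```

The ridge now reads 49.1°, three clicks from the starting 102°, so this is click zero. The target is 121.1°. I'll descend, grip and turn 72° counter-clockwise.

>>> {"method": "drive_tool", "body": {
  "deltas": [
    [[0, 0, 15, 0, 0, 0], [0, 0, 25, 0, 0, 0], [0, 0, 25, 0, 0, 0], [0, 0, 25, 0, 0, 0], [0, 0, 15, 0, 0, 0], [0, 0, 10, 0, 0, 0], [0, 0, 0, 0, 0, 0], [0, 0, 0, 0, 0, 0]]
  ]
}}

```text
time: 9.25
position: [0.4377, -0.0366, 0.1296]
tool_rot: [0.983, -0.182, -0.002, -0.0]
ft_force: [0.1, 0.4, -0.5]
grip_width: 0.0868
grip_force: 0.0
```

>>> {"method": "drive_tool", "body": {
  "deltas": [
    [[0, 0, 0, 0, 0, 0], [0, 0, 0, 0, 0, 0], [0, 0, 0, 0, 0, 0], [0, 0, 0, 0, 0, 0], [0, 0, 0, 0, 0, 0], [0, 0, 0, 0, 0, 0], [0, 0, 0, 0, 0, 0], [0, 0, 0, 0, 0, 0]]
  ],
  "gripper": 30,
  "squeeze": 35
}}

```text
time: 9.92
position: [0.4386, -0.0365, 0.1307]
tool_rot: [0.983, -0.183, 0.0, -0.0]
ft_force: [-0.7, 2.2, 1.8]
grip_width: 0.0421
grip_force: 35.1
```

```bash
python3 st.py
```

```text
9.92 pos [ 0.4386 -0.0365  0.1307] yaw -21.08 M [ 0.146 -0.008  0.062] F [-0.7  2.2  1.8] 35.05984928458929 0.04209947179619409 q6 1.599 tq6 0.027
```

>>> {"method": "drive_tool", "body": {
  "deltas": [
    [[0, 0, 0, 0, 0, -0.05], [0, 0, 0, 0, 0, -0.05], [0, 0, 0, 0, 0, -0.05], [0, 0, 0, 0, 0, -0.05], [0, 0, 0, 0, 0, -0.05], [0, 0, 0, 0, 0, -0.05], [0, 0, 0, 0, 0, -0.05], [0, 0, 0, 0, 0, -0.05]]
  ]
}}

```text
time: 10.58
position: [0.4386, -0.0364, 0.1307]
tool_rot: [1.0, 0.017, 0.0, -0.0]
ft_force: [1.3, 2.9, 1.6]
grip_width: 0.0425
grip_force: 35.0
```

>>> {"method": "drive_tool", "body": {
  "deltas": [
    [[0, 0, 0, 0, 0, -0.05], [0, 0, 0, 0, 0, -0.05], [0, 0, 0, 0, 0, -0.05], [0, 0, 0, 0, 0, -0.05], [0, 0, 0, 0, 0, -0.05], [0, 0, 0, 0, 0, -0.05], [0, 0, 0, 0, 0, -0.05], [0, 0, 0, 0, 0, -0.05]]
  ]
}}

```text
time: 11.25
position: [0.4386, -0.0362, 0.1307]
tool_rot: [0.977, 0.215, 0.0, -0.0]
ft_force: [0.7, 4.4, 2.0]
grip_width: 0.042
grip_force: 35.0
```

>>> {"method": "drive_tool", "body": {
  "deltas": [
    [[0, 0, 0, 0, 0, -0.075], [0, 0, 0, 0, 0, -0.075], [0, 0, 0, 0, 0, -0.075], [0, 0, 0, 0, 0, -0.075], [0, 0, 0, 0, 0, -0.075], [0, 0, 0, 0, 0, -0.082], [0, 0, 0, 0, 0, 0], [0, 0, 0, 0, 0, 0]]
  ]
}}

```text
time: 11.92
position: [0.4385, -0.0361, 0.1307]
tool_rot: [0.903, 0.429, 0.0, -0.0]
ft_force: [0.6, 4.9, 4.1]
grip_width: 0.0427
grip_force: 35.0
```

```bash
python3 st.py
```

```text
11.92 pos [ 0.4385 -0.0361  0.1307] yaw 50.84 M [ 0.844 -0.291  0.04 ] F [0.6 4.9 4.1] 34.99959770590067 0.04273681334374249 q6 0.344 tq6 -0.008
```

Turned 72° and torque is near zero, so the dial sits in a click. I'll release, lift and check.

>>> {"method": "drive_tool", "body": {
  "deltas": [
    [[0, 0, 0, 0, 0, 0], [0, 0, 0, 0, 0, 0], [0, 0, 0, 0, 0, 0], [0, 0, 0, 0, 0, 0], [0, 0, 0, 0, 0, 0], [0, 0, 0, 0, 0, 0], [0, 0, 0, 0, 0, 0], [0, 0, 0, 0, 0, 0]]
  ],
  "gripper": 100
}}

```text
time: 12.58
position: [0.4384, -0.0369, 0.1305]
tool_rot: [0.903, 0.43, -0.0, -0.0]
ft_force: [0.4, -0.1, -0.1]
grip_width: 0.0844
grip_force: 0.0
```

>>> {"method": "drive_tool", "body": {
  "deltas": [
    [[0, 0, -15, 0, 0, 0], [0, 0, -25, 0, 0, 0], [0, 0, -30, 0, 0, 0], [0, 0, -30, 0, 0, 0], [0, 0, -15, 0, 0, 0], [0, 0, 0, 0, 0, 0], [0, 0, 0, 0, 0, 0], [0, 0, 0, 0, 0, 0]]
  ]
}}

```text
time: 13.25
position: [0.4376, -0.0366, 0.2447]
tool_rot: [0.903, 0.43, -0.001, -0.001]
ft_force: [-0.7, -0.2, -0.4]
grip_width: 0.0872
grip_force: 0.0
```

```bash
python3 st.py; python3 ang.py wrist 2>/dev/null; cp pics/r_wrist_1[0-9]*.png pics/last.png; ls pics; python3 -c "
from h import *
c=eyes.camera('wrist'); cv2.imwrite('pics/w9.png',c['img'][:,:,::-1])"
```

```text
13.25 pos [ 0.4376 -0.0366  0.2447] yaw 50.98 M [-0.054 -0.076 -0.01 ] F [-0.7 -0.2 -0.4] 0.0 0.08717642063753042 q6 0.342 tq6 0.001
559 mean -4.8 8.1 axis yaw 122.0 sv [83. 19.]
a.png
b.png
d1.png
d2.png
d3.png
d4.png
last.png
r_wrist_1325.png
r_wrist_853.png
scene0.png
side0.png
w1.png
wrist0.png
```

View pics/w9.png

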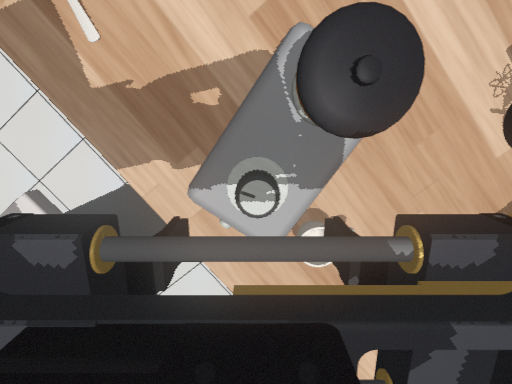

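The wrist picture shows the dial at (257,195), free of the gripper, with the ridge at 122.0°. That is 73° from click zero, so four clicks. The cup is at (318,240), still in place.

```bash
python3 -c "
from rig import ticket
print(ticket.hand_in())"
```

```text
the job is handed in; nothing more can be done
None
```

I turned the dial clockwise to the end stop, felt at about 0.4 Nm and roughly 3° past first contact, then turned it back four clicks (about 73° by camera), released it and handed the job in; no verdict came back.

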